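# Hang the strainer ladle on the drying tree

### The job

Hang the strainer ladle up to drip on the pasta drying tree: pass its wire loop over the one raised arm whose neighbours on both sides are folded down, and bring it in past the arm's collar so that it hangs between the collar and the column. The arm is springy and the ladle hangs off-centre, so ease its whole weight onto the arm while you still hold it, without forcing the arm or pushing hard on the tree, and only then let go slowly, so that the ladle does not drop, the arm does not spring and nothing swings. Leave the ladle hanging still and everything else on the counter where it stands.

Things in the scene. Friction and masses are not known exactly. Their poses are not given: they have to be found in the camera images.
- ladle: Steel strainer ladle standing on its flat perforated basket (74 mm across at the foot, 92 at the rim, 50 high); a 7 mm wire handle rises from the rim, 50 mm off the basket's axis, to a closed wire loop; 222 mm tall. 0.15 to 0.48 kg, not known beforehand, nearly all in the basket. Origin: centre of the underside, z up; handle and loop at y = -50 mm; loop in the y-z plane (a bar passes along x).
- loop (a point): Middle of the ladle's loop, 190 mm above its underside, axes as the ladle's. 5 mm wire, 34 mm wide outside, 24 inside (along y); straight upright sides from 16 mm below to 15 mm above this point, a good place to grip, closing along y. Inside of the round top 27 mm above this point; below, it narrows in a V to the handle 34 mm below.
- tree: Lime green drying tree fixed by a suction foot 170 mm across, 22 high; 22 mm column, 44 mm hub, knob on top (308 mm tall). Six like arms on the hub every 60 degrees: 9 mm rods 150 mm long, 14 mm ball at the tip, 14 mm collar. Three side by side stick out, two are folded down, and the wanted arm sticks out alone between those two. Origin: centre of the underside, z up; wanted arm along -x.
- rod_root (a point): Pivot of the wanted arm, on its centre line, 270 mm above the counter, 24 mm from the column's axis. Turns with the arm: the arm runs along this frame's -x (collar at x = -125 to -130 mm, tip ball at x = -150 mm); y is level.
- rod_tip (a point): Centre of the ball at the wanted arm's tip; axes as rod_root.
- tree_arm (a joint): How far the wanted arm is bent down, rad: 0 unloaded (it then rises outwards at 0.34 rad), more = lower. It springs back; how far the ladle bends it depends on the ladle's unknown weight and on how far out it hangs. Beyond 0.7 rad it counts as forced.
- jug: Glass measuring jug, 102 mm across, 125 mm tall, with a handle; leave alone. Origin: centre of the underside.
- fork: Wooden pasta fork lying on the counter, 263 mm long, its teeth standing up to 32 mm; leave alone. Origin: underside, near the middle.
- stamp: Ravioli stamp, aluminium foot 60 mm across with a wooden grip, 71 mm tall; leave alone. Origin: centre of the underside.
- salt: White ceramic salt bowl, 90 mm across, 50 mm tall; leave alone. Origin: centre of the underside.
- mill: Dark wooden pepper mill, 56 mm across, 152 mm tall; leave alone. Origin: centre of the underside.
- flour: Glass flour jar with a lid, 100 mm across, 150 mm tall; leave alone. Origin: centre of the underside.
- scraper: Steel bench scraper with a wooden grip, lying flat, 101 x 124 mm; leave alone. Origin: underside, near the middle.
Not all that is in view belongs to the job. Leave any blue look-alike of the ladle alone.

How it is judged:
By the outcome, as a careful person would: the job done as asked, in the order asked, and still so for the second after the job is handed in, with the robot touching nothing.
It also fails if it takes over 72 s, if anything falls off the work surface, if the arm or the gripper's body presses on something with over 40 N, if the wrist force passes 120 N, or if a joint passes its speed limit or range.

### The arm

A 6-joint arm with a two-finger parallel gripper is mounted at the origin on the work surface. World frame = base frame: x ahead of the robot, y to its left, z up, the work surface at z = 0. Lengths are in mm, angles in rad, forces in N, time in s.
With the tool pointing down it reaches from about 350 to 875 mm from the base axis. Payload 4.2 kg.
Tool frame: the origin (TCP) lies at the very end of the fingers, on their centre line; the grasp point (between the pads) lies 19 mm behind it; z points along the fingers, y is the line along which they close (so a half turn about z gives the same grasp; the last joint's range is limited). The gripper opens to 85 mm and grips with 20 to 120 N. Pads are 22 mm wide; open, the fingers measure 114 mm over their backs; the gripper's body (76 mm by 85 mm) begins 54 mm behind the grasp point. The pads swing forward as they close: fully open they stand 13 mm farther back than shut.
Start: joints at [-0.983, 0.385, 0.008, 0, -1.194, -0.259], TCP at [201.832, -591.492, 231.312] pointing down, gripper open.
Joint ranges: [-3.14, 3.14], [-1.21, 2.06], [-1.07, 1.41], [-3.16, 2.05], [-2.99, -0.16], [-3.1, 3.1]. Speed limits (rad/s): [2.79, 2.79, 3.14, 3.14, 3.14, 3.14].

### API

Orientations are given as a unit quaternion [x, y, z, w].
In Python, from bench import read_state, get_image, camera_model, job_done gives the robot as it stands.
- The arm moves only by the shell command python3 -m handwheel 'ROWS'. ROWS is JSON, a list of rows, each a list of 7 numbers: the shift along the tool's x, y, z in m, then the turn, a rotation vector about the tool's x, y, z in rad, then the gripper's target within -1 to 1 (fully open at 1, half-way at 0, shut at -1). In form: [[dx, dy, dz, wx, wy, wz, jaw], ...]. A call has 1 to 10 rows; each row is the pose to reach, as a shift and turn from the pose commanded when the call began, along the tool's axes at that moment; what a row does not reach only later rows make up. A row lasts 1/8 s, in which the tool goes at most 62.5 mm and 10.7 degrees, less where a joint would pass 70% of its speed; a pose out of reach is approached as far as the arm can. A call with a gripper value outside its range is refused whole. The fingers move at their own pace and stop on an object; the grip force is fixed at half the most. Time passes only in rows, so rows that repeat a pose let the fingers close. It gives the time, the measured TCP pose, the force, the opening and the grip force at its end, in the units of the state.
- read_state(): the state, without advancing time (a new reading comes with each control period).
- get_image(name): name is "scene" or "top" or "wrist"; returns (picture, depth): 384x512x3 uint8, blue, green, red; 384x512 float32, mm along the optical axis (not along the pixel's ray), 0 where there is no reading.
- camera_model(name): a dict with "K" (3x3 intrinsics, pixels), "rvec" (rotation vector, rad) and "tvec" (3), from world to camera coordinates, as OpenCV has them; the wrist camera has in their place "hand_eye" (4x4, takes a point from camera to tool coordinates, whose origin is the TCP and whose axes are the flange's). Camera axes: x right, y down, z forward; pixel columns grow to the right and rows downward; lengths in mm; the calibration is good to about 2 mm. A picture is of the moment at which its call begins: read the wrist's pose just before it. camera_model takes no time and is no camera call.
- job_done(): hands the job in; it is judged then, once.
The state is a dict: "clock": time; "joints": joint angles; "joint_vel": joint speeds; "joint_efforts": joint torques, N m; "position": TCP position; "ee_rot": TCP orientation; "contact_force": force on the tool from outside, world axes, zero at the start; "wrist_torque": the same for the moment, N m; "gripper_width": finger opening in mm; "grasp_force": force on a finger pad.
Only numpy, scipy, OpenCV 4.12 (cv2) and the standard library are available. Lean on these libraries where they do the work, as an engineer would, in place of code of your own. Each camera call takes 0.05 s, during which the arm holds its last target. There are 200 camera calls.

## Working session

There is one attempt and no reset: what is moved stays moved. The work goes in short steps, Python scripts to look and compute and a shell command to move; the robot and the scene stay as the last step left them, time stands still between calls to the robot, and variables do not carry over. Pictures are saved under pics/ and viewed, at most 10 in all, crops included, and the job is handed in when it is done.

```bash
mkdir -p pics; ls; cat > h.py <<'E'
import numpy as np, cv2
from scipy.spatial.transform import Rotation as R
from bench import read_state, get_image, camera_model
def cam(name, st=None):
    m=camera_model(name); K=np.array(m["K"],float)
    if name=="wrist":
        st=st or read_state(); H=np.array(m["hand_eye"],float)
        T=np.eye(4); T[:3,:3]=R.from_quat(st["ee_rot"]).as_matrix(); T[:3,3]=st["position"]
        W=T@H; return K,W[:3,:3],W[:3,3]
    Rm=R.from_rotvec(np.ravel(m["rvec"])).as_matrix(); t=np.ravel(m["tvec"])
    return K,Rm.T,-Rm.T@t
def ray(c,u,v):
    K,A,o=c; d=A@np.linalg.solve(K,[u,v,1.]); return o,d   # d scaled: depth 1
def pt(c,u,v,z): o,d=ray(c,u,v); return o+d*z
def onplane(c,u,v,h): o,d=ray(c,u,v); return o+d*(h-o[2])/d[2]
def tri(c1,p1,c2,p2):
    o1,d1=ray(c1,*p1);o2,d2=ray(c2,*p2)
    s=np.linalg.lstsq(np.c_[d1,-d2],o2-o1,rcond=None)[0]
    a,b=o1+d1*s[0],o2+d2*s[1]; return (a+b)/2,np.linalg.norm(a-b)
E
python3 - <<'E'
from h import *
for n in("scene","top"):
    im,d=get_image(n); cv2.imwrite(f"pics/{n}0.png",im); np.savez(f"{n}0.npz",im=im,d=d); print(n,cam(n)[2],cam(n)[1][:,2])
print(read_state()["position"],read_state()["ee_rot"])
E
```

```text
pics
scene [1164.5399893   434.43360984 1372.69003681] [-0.43783167 -0.31910479 -0.84052101]
top [ 344.71923275   -3.73642595 1482.13914357] [ 0.14715922 -0.00252171 -0.9891096 ]
[ 201.64418282 -591.01042157  230.33137123] [-1.63578654e-01  9.86529794e-01  9.68009987e-04 -2.27565661e-04]
```

View pics/scene0.png

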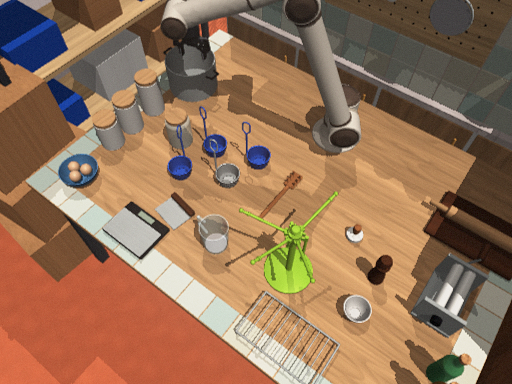

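View pics/top0.png

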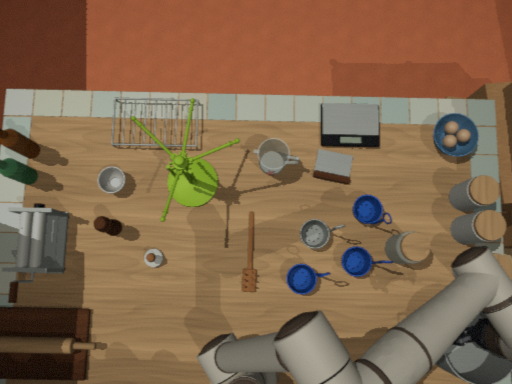

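The steel ladle is at top (315,235), with its loop near (350,240), among three blue look-alikes. The tree's hub is at top (179,160). The lone arm points at the robot, with its tip at top (165,217) and scene (337,194).

```bash
python3 - <<'E'
from h import *
T=np.load("top0.npz");S=np.load("scene0.npz")
a=cv2.resize(T["im"][200:310,260:420],None,fx=5,fy=5,interpolation=cv2.INTER_CUBIC)
a=cv2.resize(T["im"][205:265,290:370],(400,300),interpolation=cv2.INTER_CUBIC)
b=cv2.resize(S["im"][130:190,195:275],(400,300),interpolation=cv2.INTER_CUBIC)
c=cv2.resize(T["im"][145:230,135:248],(400,300),interpolation=cv2.INTER_CUBIC)
d=cv2.resize(S["im"][185:275,230:350],(400,300),interpolation=cv2.INTER_CUBIC)
cv2.imwrite("pics/crops.png",np.vstack([np.hstack([a,b]),np.hstack([c,d])]))
for n,D in(("top",T),("scene",S)):
    c=cam(n);h=cv2.cvtColor(D["im"],cv2.COLOR_BGR2HSV)
    m=cv2.inRange(h,(32,120,60),(55,255,255)); v,u=np.nonzero(m&(D["d"]>0).astype(np.uint8)*255)
    P=np.array([pt(c,x,y,D["d"][y,x]) for x,y in zip(u,v)])
    b=P[P[:,2]<30]; print(n,"foot",(b.max(0)+b.min(0))/2,np.ptp(b,0))
    k=P[:,2]>299; print("knob",P[k].mean(0),P[:,2].max())
    k=(P[:,2]>240); Q=P[k]; i=Q[:,0].argmin(); print("minx",Q[i],u[k][i],v[k][i])
    # steel ladle basket cloud
E
```

```text
top foot [715.62404599 193.1989013   12.88050667] [356.57088867 309.6760181   33.93403903]
knob [657.22936032 187.79479946 312.20319072] 330.64211660738147
minx [465.68440686 223.6514589  324.14452876] 162 221
scene foot [492.05163827  90.13094106  11.12378608] [450.95411884 371.31894455  35.8434942 ]
knob [662.97112814 192.24109643 311.9680152 ] 329.13930154959576
minx [465.21836315 225.57741246 324.08696461] 337 192
```

View pics/crops.png

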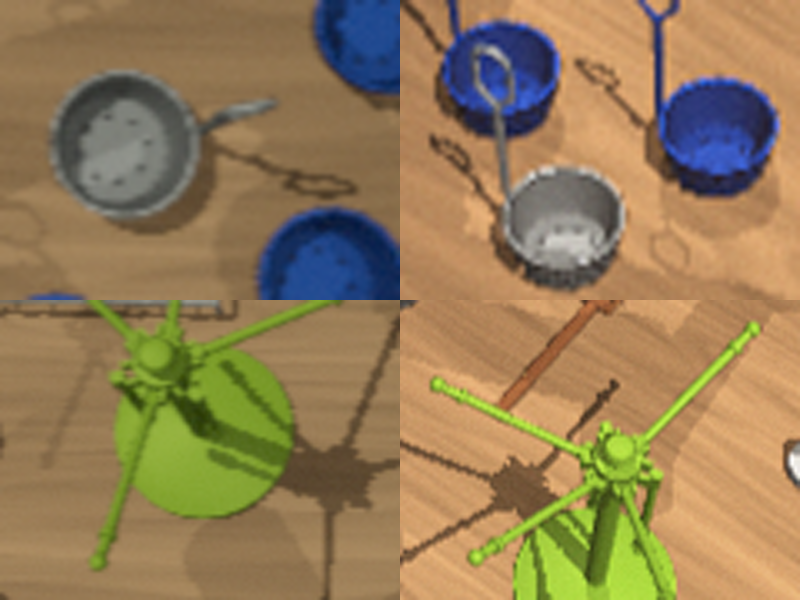

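Crops show the ladle's loop centre at top (339.6,227.4) and scene (214,145.4), and the rim centre at top (315,234) and scene (228,172.6). The tip ball is at top (162.7,219.2) and scene (336.2,193.4). The knob is at top (180.2,160.6) and scene (296,229.4).

```bash
python3 - <<'E'
from h import *
t,s=cam("top"),cam("scene")
P={}
for n,a,b in(("loop",(339.6,227.4),(214,145.4)),("rim",(315,234),(228,172.6)),("tip",(162.7,219.2),(336.2,193.4)),("knob",(180.2,160.6),(296,229.4))):
    P[n],e=tri(t,a,s,b); print(n,P[n].round(1),round(e,1))
for a,b in(("rim","loop"),("knob","tip")):
    d=P[b]-P[a]; print(a,b,np.hypot(*d[:2]),np.degrees(np.arctan2(d[1],d[0])))
st=read_state();print(st["position"],R.from_quat(st["ee_rot"]).as_matrix().round(3),camera_model("wrist")["hand_eye"])
# blue ladles
for n,c in(("top",t),("scene",s)):
    D=np.load(n+"0.npz");h=cv2.cvtColor(D["im"],cv2.COLOR_BGR2HSV);m=cv2.inRange(h,(105,120,50),(130,255,255))
    v,u=np.nonzero((m>0)&(D["d"]>0)); Q=np.array([pt(c,x,y,D["d"][y,x]) for x,y in zip(u,v)])
    k=(Q[:,2]>175)&(Q[:,2]<260)&(Q[:,1]>-500)&(Q[:,0]>200); 
    print(n,k.sum(),np.unique((Q[k][:,:2]/30).round()*30,axis=0,return_counts=True))
E
```

```text
loop [ 471.5 -263.1  187.9] 7.0
rim [ 462.3 -212.4   51.9] 5.3
tip [470.  224.2 321.3] 3.4
knob [632.6 190.3 299.3] 5.7
rim loop 51.50158780912501 -79.81183182773339
knob tip 166.09912733220852 168.22609511932586
[ 201.64418282 -591.01042157  230.33137123] [[-0.946 -0.323 -0.001]
 [-0.323  0.946  0.002]
 [ 0.     0.002 -1.   ]] [[ 1.66099495e-04 -9.50605915e-01 -3.10400333e-01  7.94352415e+01]
 [ 9.99999833e-01 -1.39026889e-05  5.77690894e-04 -1.04592649e+00]
 [-5.53471780e-04 -3.10400377e-01  9.50605754e-01 -1.41847432e+02]
 [ 0.00000000e+00  0.00000000e+00  0.00000000e+00  1.00000000e+00]]
top 38 (array([[ 330., -240.],
       [ 330., -210.],
       [ 390., -420.],
       [ 390., -390.]]), array([ 1, 19,  1, 17]))
scene 26 (array([[ 330., -210.],
       [ 360., -390.],
       [ 390., -420.],
       [ 390., -390.],
       [ 480., -420.],
       [ 480., -390.],
       [ 510., -390.]]), array([ 3,  1,  1,  7,  1,  2, 11]))
```

```bash
python3 -m handwheel '[[0,0,-0.06,0,0,0,1],[-0.05,0.03,-0.09,0,0,0.05,1],[-0.1,0.06,-0.09,0,0,0.1,1],[-0.15,0.09,-0.09,0,0,0.152,1],[-0.2,0.12,-0.09,0,0,0.152,1],[-0.25,0.155,-0.09,0,0,0.152,1],[-0.3,0.185,-0.09,0,0,0.152,1],[-0.345,0.21,-0.09,0,0,0.152,1],[-0.361,0.223,-0.09,0,0,0.152,1],[-0.361,0.223,-0.09,0,0,0.152,1]]'
python3 - <<'E'
from h import *
st=read_state();im,d=get_image("wrist");cv2.imwrite("pics/w1.png",im);np.savez("w1.npz",im=im,d=d,p=st["position"],q=st["ee_rot"])
K,A,o=cam("wrist",st);print(o,R.from_quat(st["ee_rot"]).as_matrix().round(3))
E
```

```text
clock: 1.35
position: [472.0, -262.6, 320.7]
ee_rot: [-0.09, 0.996, 0.0, -0.001]
contact_force: [-0.4, -0.2, 0.2]
gripper_width: 85.4
grasp_force: 0.0
[ 394.36248739 -277.80828799  462.62797464] [[-0.984 -0.179 -0.001]
 [-0.179  0.984  0.001]
 [ 0.001  0.001 -1.   ]]
```

View pics/w1.png

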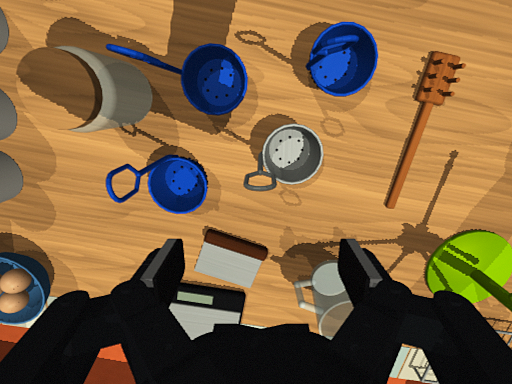

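The wrist view shows the steel loop as a grey ring at about (261,180) and the rim centre at (293,154). I'll use depth at the ring, checked against the rim.

```bash
python3 - <<'E'
from h import *
D=np.load("w1.npz");c=cam("wrist",{"position":D["p"],"ee_rot":D["q"]})
def cloud(x0,x1,y0,y1):
    return np.array([np.r_[pt(c,u,v,D["d"][v,u]),u,v] for v in range(y0,y1) for u in range(x0,x1) if D["d"][v,u]>0])
P=cloud(235,290,160,200)
L=P[(P[:,2]>160)&(P[:,2]<235)]; print("wire",len(L),L.mean(0).round(1),L.min(0).round(1),L.max(0).round(1))
xy=L[:,:2]-L[:,:2].mean(0);w,V=np.linalg.eigh(xy.T@xy);print("axis deg",np.degrees(np.arctan2(*V[::-1,1])),"spread",np.sqrt(w/len(L)))
top=L[L[:,2]>L[:,2].max()-8];print("top",top.mean(0).round(1)); 
for z0 in range(165,225,10):
    s=L[(L[:,2]>=z0)&(L[:,2]<z0+10)]
    if len(s): print(z0,len(s),s[:,:2].mean(0).round(1),s[:,:2].min(0).round(1),s[:,:2].max(0).round(1))
Q=cloud(255,330,115,195);Q=Q[(Q[:,2]>40)&(Q[:,2]<60)];cc,r=cv2.minEnclosingCircle(Q[:,:2].astype(np.float32));print("rim",cc,r,Q[:,2].max())
E
```

```text
wire 350 [ 471.8 -264.9  197.6  259.5  181.6] [ 467.6 -281.3  160.   243.   171. ] [ 477.4 -248.3  222.9  276.   191. ]
axis deg 100.45432179007412 spread [ 1.28704308 10.2446399 ]
top [ 472.2 -264.8  218.8  259.3  187.8]
165 63 [ 472.1 -264.9] [ 467.6 -280. ] [ 476.4 -250.4]
175 19 [ 471.  -265.9] [ 467.6 -280.8] [ 473.9 -249.4]
185 30 [ 470.9 -264. ] [ 467.7 -281.3] [ 474.9 -248.7]
195 21 [ 470.7 -264.1] [ 467.7 -281.2] [ 474.6 -248.4]
205 52 [ 471.7 -265.4] [ 467.9 -281. ] [ 477.4 -248.3]
215 130 [ 472.2 -264.8] [ 468.5 -276.8] [ 476.7 -252.6]
rim (464.33294677734375, -217.35328674316406) 49.429080963134766 59.44108615202572
```

```bash
python3 -m handwheel '[[0.001,-0.002,0.04,0,0,0,1],[0.001,-0.002,0.08,0,0,0,1],[0.001,-0.002,0.12,0,0,0,1],[0.001,-0.002,0.15,0,0,0,1],[0.001,-0.002,0.15,0,0,0,1],[0.001,-0.002,0.15,0,0,0,0],[0.001,-0.002,0.15,0,0,0,0],[0.001,-0.002,0.15,0,0,0,-0.2],[0.001,-0.002,0.15,0,0,0,-0.4]]'
python3 -m handwheel '[[0,0,0,0,0,0,-0.6],[0,0,0,0,0,0,-0.8],[0,0,0,0,0,0,-1],[0,0,0,0,0,0,-1],[0,0,0,0,0,0,-1]]'
```

```text
clock: 2.52
position: [471.5, -266.1, 172.8]
ee_rot: [-0.088, 0.996, -0.0, 0.001]
contact_force: [-0.5, 1.8, 5.9]
gripper_width: 32.2
grasp_force: 59.0
clock: 3.15
position: [471.5, -266.0, 172.8]
ee_rot: [-0.089, 0.996, -0.0, 0.001]
contact_force: [-0.2, 1.8, 5.9]
gripper_width: 32.1
grasp_force: 59.0
```

```bash
python3 -m handwheel '[[0,0,-0.01,0,0,0,-1],[0,0,-0.03,0,0,0,-1],[0,0,-0.06,0,0,0,-1],[0,0,-0.09,0,0,0,-1],[0,0,-0.12,0,0,0,-1],[0,0,-0.145,0,0,0,-1],[0,0,-0.15,0,0,0,-1],[0,0,-0.15,0,0,0,-1],[0,0,-0.15,0,0,0,-1],[0,0,-0.15,0,0,0,-1]]'; python3 -c "
from h import *
s=read_state();print(s['contact_force'],s['wrist_torque'],s['joints'],R.from_quat(s['ee_rot']).as_matrix().round(3))"
```

```text
clock: 4.4
position: [470.5, -265.9, 320.1]
ee_rot: [-0.088, 0.996, 0.0, -0.001]
contact_force: [0.4, 0.1, -3.5]
gripper_width: 32.1
grasp_force: 60.1
[ 0.38538754  0.09187759 -3.52817892] [-0.11719458 -0.02120978  0.01072581] [-2.14308649e-01  1.89845434e-01 -4.34322604e-02 -2.14484655e-04
 -1.33983384e+00 -1.17968787e+00] [[-0.984 -0.176 -0.002]
 [-0.176  0.984  0.001]
 [ 0.002  0.001 -1.   ]]
```

```bash
python3 - <<'E'
from h import *
for n in("top","scene"):
    D=np.load(n+"0.npz");c=cam(n);h=cv2.cvtColor(D["im"],cv2.COLOR_BGR2HSV)
    m=cv2.inRange(h,(32,120,60),(55,255,255)); v,u=np.nonzero((m>0)&(D["d"]>0))
    P=np.array([pt(c,x,y,D["d"][y,x]) for x,y in zip(u,v)])
    k=(P[:,2]>275)&(P[:,0]<600)&(P[:,0]>455)&(abs(P[:,1]-210)<40);Q=P[k]
    l=cv2.fitLine(Q.astype(np.float32),cv2.DIST_HUBER,0,.01,.01).ravel();d=l[:3]*-np.sign(l[0])
    print(n,k.sum(),"az",np.degrees(np.arctan2(d[1],d[0])),"el",np.arcsin(d[2]),"at x=480",(l[3:]+d*(480-l[3])/d[0]).round(1),"min x",Q[:,0].min(),"uv line")
    b=P[(P[:,2]>8)&(P[:,2]<30)&(abs(P[:,0]-640)<110)&(abs(P[:,1]-185)<110)];cc,r=cv2.minEnclosingCircle(b[:,:2].astype(np.float32));print("foot",cc,r)
E
```

```text
top 161 az 169.24472 el 0.3452063 at x=480 [480.  221.7 322. ] min x 465.68440686383565 uv line
foot (634.2487182617188, 191.78726196289062) 84.40141296386719
scene 138 az 168.62239 el 0.35151953 at x=480 [480.  223.1 321.5] min x 465.21836315328744 uv line
foot (633.9688720703125, 193.73272705078125) 84.4693603515625
```

```bash
python3 -m handwheel '[[0,0.01,0,0,0,0,-1],[-0.002,0.035,0,0,0,0,-1],[-0.006,0.07,0,0,0,0,-1],[-0.01,0.11,0,0,0,0,-1],[-0.014,0.15,0,0,0,0,-1],[-0.018,0.19,0,0,0,0,-1],[-0.022,0.23,0,0,0,0,-1],[-0.026,0.27,0,0,0,0,-1],[-0.03,0.31,0,0,0,0,-1],[-0.034,0.35,0,0,0,0,-1]]'; python3 -m handwheel '[[-0.004,0.035,0,0,0,0.04,-1],[-0.007,0.065,0,0,0,0.09,-1],[-0.009,0.09,0,0,0,0.15,-1],[-0.0105,0.115,0,0,0,0.21,-1],[-0.011,0.132,0,0,0,0.27,-1],[-0.0115,0.142,0,0,0,0.32,-1],[-0.0115,0.147,0,0,0,0.36,-1],[-0.0115,0.148,0,0,0,0.373,-1],[-0.0115,0.148,0,0,0,0.373,-1],[-0.0115,0.148,0,0,0,0.373,-1]]'
python3 - <<'E'
from h import *
st=read_state();im,d=get_image("wrist");cv2.imwrite("pics/w2.png",im);np.savez("w2.npz",im=im,d=d,p=st["position"],q=st["ee_rot"])
print(st["joints"],st["contact_force"],R.from_quat(st["ee_rot"]).as_matrix().round(3))
E
```

```text
clock: 5.65
position: [441.8, 86.0, 321.4]
ee_rot: [-0.089, 0.996, 0.0, 0.0]
contact_force: [0.5, -0.8, -3.4]
gripper_width: 32.5
grasp_force: 60.2
clock: 6.9
position: [427.9, 232.0, 321.3]
ee_rot: [0.098, 0.995, -0.0, -0.0]
contact_force: [-0.6, -0.1, -3.6]
gripper_width: 31.9
grasp_force: 60.3
[ 8.31239613e-01  9.05425095e-02 -1.58953304e-01 -3.57919167e-05
 -1.32143381e+00 -2.59814193e+00] [-0.6056948  -0.09813685 -3.59763328] [[-0.981  0.195 -0.   ]
 [ 0.195  0.981 -0.   ]
 [ 0.    -0.    -1.   ]]
```

View pics/w2.png

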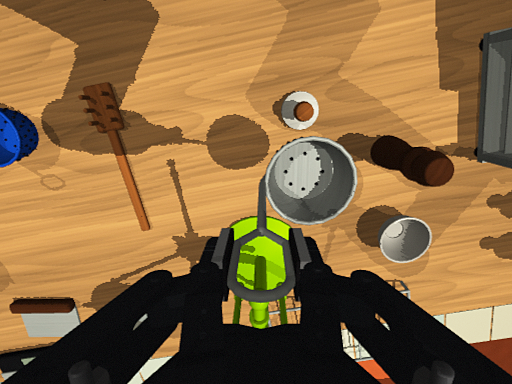

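The wrist view shows the loop at (262,265) held squarely. Through it the wanted arm runs up column ~259, with the hub and knob at (259,313). Next I'll measure both in the tool frame.

```bash
cat > rel.py <<'E'
from h import *
import sys
def rel(D):
    H=np.array(camera_model("wrist")["hand_eye"],float);c=(np.array(camera_model("wrist")["K"],float),H[:3,:3],H[:3,3])
    h=cv2.cvtColor(D["im"],cv2.COLOR_BGR2HSV);g=(cv2.inRange(h,(32,100,40),(55,255,255))>0)&(D["d"]>0)
    A=R.from_quat(D["q"]).as_matrix()
    def cl(m): 
        v,u=np.nonzero(m);return np.array([pt(c,x,y,D["d"][y,x]) for x,y in zip(u,v)]),u,v
    P,u,v=cl(g); W=P@A.T+D["p"]; k=(W[:,2]>283)&(W[:,0]<590); Q=P[k];Wq=W[k]
    if k.sum()>5:
        print("rod px",k.sum(),"min x world",Wq[Wq[:,0].argmin()].round(1))
        for a in np.arange(460,600,15):
            s=(Wq[:,0]>=a)&(Wq[:,0]<a+15)
            if s.any(): print(" x",a,"tool",np.median(Q[s],0).round(1),"world",np.median(Wq[s],0).round(1),s.sum())
    sub=np.zeros_like(g);sub[215:310,215:310]=1;s=h[:,:,1]<60
    L,u,v=cl(sub&s&(D["d"]>0));k=(L[:,2]>-60)&(L[:,2]<10)&(abs(L[:,1])<17.5);L=L[k];L=L[abs(L[:,0])<8]
    for a in range(-60,10,8):
        q=L[(L[:,2]>=a)&(L[:,2]<a+8)]
        if len(q): print(" wire z",a,len(q),q.min(0).round(1),q.max(0).round(1),q.mean(0).round(1))
if __name__=="__main__": rel(np.load(sys.argv[1]))
E
python3 rel.py w2.npz
```

```text
rod px 605 min x world [414.4 216.  325.2]
 x 460 tool [-43.6  -2.5  -3.6] world [470.2 221.3 324.9] 143
 x 475 tool [-60.   -3.3   4. ] world [486.3 217.4 317.3] 171
 x 490 tool [-65.3  -0.6   4.5] world [491.7 218.5 316.9] 143
 wire z -52 465 [ -3.3 -12.1 -49. ] [  3.2  16.8 -44. ] [ -0.6  -0.7 -46.2]
 wire z -44 516 [ -8.  -17.5 -44. ] [  8.   17.4 -36. ] [  0.2   3.3 -39.9]
 wire z -36 210 [ -7.7 -17.2 -36. ] [  7.5  15.3 -28. ] [  0.6  -0.7 -32.5]
 wire z -28 169 [ -1.2 -17.1 -28. ] [  7.9  15.3 -20. ] [  0.8  -0.1 -24.3]
 wire z -20 142 [ -1.9 -17.1 -20. ] [  7.2  15.3 -12.1] [  0.6  -0.7 -16.1]
 wire z -12 113 [ -1.5 -17.1 -11.9] [ 6.8 15.2 -4. ] [ 0.6 -0.4 -8.2]
 wire z -4 150 [ -3.  -16.9  -3.9] [ 1.7 15.3  3.9] [-0.3 -0.7  0.2]
 wire z 4 123 [ -2.9 -11.    4.1] [ 1.1 10.9 10. ] [-0.5 -0.7  7. ]
```

```bash
python3 -m handwheel '[[0,-0.002,0.008,0.05,0,0,-1],[0,-0.004,0.016,0.12,0,0,-1],[0,-0.006,0.024,0.19,0,0,-1],[-0.007,-0.006,0.024,0.227,0,0,-1],[-0.014,-0.006,0.024,0.227,0,0,-1],[-0.014,-0.006,0.024,0.227,0,0,-1],[-0.014,-0.006,0.024,0.227,0,0,-1]]'
python3 - <<'E'
from h import *
st=read_state();im,d=get_image("wrist");cv2.imwrite("pics/w3.png",im);np.savez("w3.npz",im=im,d=d,p=st["position"],q=st["ee_rot"])
print(st["joints"],st["contact_force"],st["wrist_torque"],R.from_quat(st["ee_rot"]).as_matrix().round(3))
E
python3 rel.py w3.npz
```

```text
clock: 7.82
position: [440.8, 223.4, 297.7]
ee_rot: [0.098, 0.989, -0.112, -0.011]
contact_force: [-0.9, -0.8, -3.9]
gripper_width: 31.9
grasp_force: 60.3
[ 0.86667847  0.19794775 -0.14839188  0.11060805 -1.42349642 -2.66159151] [-0.86509912 -0.78563914 -3.92124704] [ 0.67067349 -0.09556228 -0.01122568] [[-0.981  0.191 -0.043]
 [ 0.196  0.956 -0.22 ]
 [-0.    -0.224 -0.975]]
rod px 668 min x world [433.5 241.2 298.8]
 x 460 tool [-27.2  -1.  -26.6] world [468.1 222.8 324.1] 405
 x 475 tool [-42.6   0.6 -21. ] world [483.6 221.  318.4] 146
 x 490 tool [-48.5   6.1 -14.6] world [490.1 223.  310.6] 6
 wire z -52 468 [ -4.1 -11.5 -49.2] [  6.5  17.1 -44. ] [ -0.7  -0.6 -46.1]
 wire z -44 510 [ -7.8 -17.5 -44. ] [  8.   17.5 -36. ] [  0.2   2.9 -39.8]
 wire z -36 207 [ -8. -17. -36.] [  7.4  15.5 -28. ] [  0.5  -0.2 -32.4]
 wire z -28 166 [ -1.6 -17.  -28. ] [  7.8  15.4 -20.2] [  0.8  -0.6 -24.2]
 wire z -20 152 [ -2.3 -16.9 -19.9] [  7.9  15.5 -12. ] [  0.8  -0.4 -16.1]
 wire z -12 114 [ -1.9 -17.  -12. ] [ 7.7 15.4 -4.2] [ 0.4 -1.5 -8.1]
 wire z -4 163 [ -2.9 -17.1  -4. ] [ 6.5 15.4  4. ] [-0.3 -1.8  0.4]
 wire z 4 134 [ -3.8 -11.4   4. ] [ 0.9 12.3 10. ] [-0.5 -0.9  7. ]
```

View pics/w3.png

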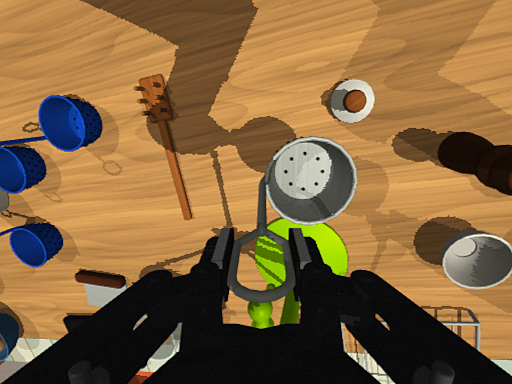

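The ball at (261,305) is lined up with the loop at (262,265), and the gap in tool y is under 1 mm. Going in along the rod.

```bash
python3 -m handwheel '[[-0.008,0,0,0,0,0,-1],[-0.02,0,0,0,0,0,-1],[-0.032,0,0,0,0,0,-1],[-0.042,0.001,0.004,0,0,0,-1],[-0.052,0.002,0.0075,0,0,0,-1],[-0.062,0.0025,0.011,0,0,0,-1],[-0.070,0.003,0.0135,0,0,0,-1],[-0.073,0.0034,0.0146,0,0,0,-1],[-0.073,0.0034,0.0146,0,0,0,-1],[-0.073,0.0034,0.0146,0,0,0,-1]]'
python3 - <<'E'
from h import *
st=read_state()
a=[]
for n in("wrist","scene","top"):
    im,d=get_image(n);np.savez(n+"4.npz",im=im,d=d,p=st["position"],q=st["ee_rot"])
    a.append(im[200:350,160:360] if n=="wrist" else im[150:300,240:440] if n=="scene" else im[130:280,90:290])
cv2.imwrite("pics/m4.png",np.hstack([cv2.resize(x,(265,200)) if 0 else cv2.resize(x,(400,300)) for x in a[:2]]))
print(st["contact_force"],st["wrist_torque"])
E
python3 rel.py wrist4.npz
```

```text
clock: 9.12
position: [512.1, 209.5, 282.5]
ee_rot: [0.097, 0.989, -0.113, -0.011]
contact_force: [0.4, -0.3, -4.3]
gripper_width: 32.4
grasp_force: 60.4
[ 0.42717134 -0.27891098 -4.29710431] [ 0.68044944 -0.08443175  0.01303535]
rod px 2892 min x world [463.6 222.2 319.5]
 x 460 tool [ 44.9  -4.8 -41.4] world [468.9 222.9 324.2] 808
 x 475 tool [ 29.7  -3.9 -35.7] world [483.8 220.1 318.2] 589
 x 490 tool [ 19.6  -2.3 -33.4] world [493.9 218.  315.7] 530
 x 505 tool [  0.4  -0.5 -26. ] world [512.7 214.9 308.2] 385
 x 520 tool [-13.2   0.  -21.2] world [526.2 211.8 303.2] 248
 x 535 tool [-35.2   1.3 -13.9] world [547.4 207.3 295.8] 79
 x 550 tool [-45.2   2.5 -10. ] world [557.2 205.3 291.7] 182
 x 565 tool [-56.5   3.3  -6.2] world [568.4 203.3 288.1] 71
 wire z -52 452 [ -3.4 -11.5 -49.2] [  3.   16.8 -44. ] [ -0.7  -0.6 -46.2]
 wire z -44 540 [ -8.  -17.4 -44. ] [  8.   17.5 -36. ] [  0.1   3.1 -39.9]
 wire z -36 225 [ -6.8 -17.  -36. ] [  8.   15.6 -28. ] [  0.8  -0.5 -32.2]
 wire z -28 160 [ -1.2 -16.9 -28. ] [  7.9  15.5 -20. ] [  0.7  -0.2 -23.9]
 wire z -20 150 [ -1.7 -17.  -19.9] [  7.3  15.5 -12. ] [  0.7  -0.6 -16. ]
 wire z -12 109 [ -1.8 -17.  -12. ] [ 7.8 15.4 -4. ] [ 0.5 -1.4 -8.1]
 wire z -4 130 [ -3.1 -16.9  -4. ] [ 3.2 15.4  3.9] [-0.2  1.2 -0.1]
 wire z 4 37 [-1.9  5.2  4.2] [ 0.9 11.2  9.8] [-0.2  7.2  6.2]
```

View pics/m4.png

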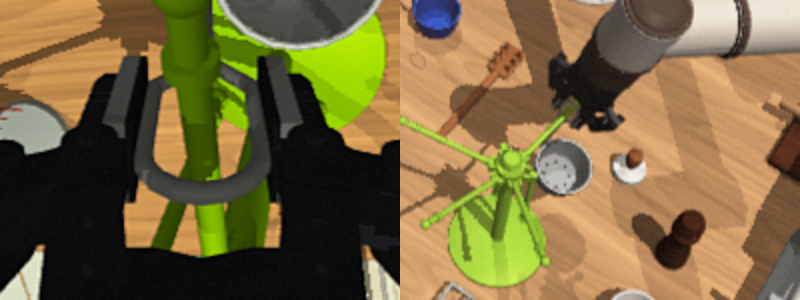

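The loop is around the rod just inside the collar. Now lowering it onto the rod in small steps.

```bash
python3 -m handwheel '[[0,0.0005,0.004,0,0,0,-1],[0,0.001,0.008,0,0,0,-1],[0,0.0015,0.012,0,0,0,-1],[0,0.002,0.015,0,0,0,-1],[0,0.002,0.016,0,0,0,-1],[0,0.002,0.016,0,0,0,-1]]'; python3 -m handwheel '[[0,0.0005,0.002,0,0,0,-1],[0,0.001,0.004,0,0,0,-1],[0,0.001,0.004,0,0,0,-1]]';  python3 -m handwheel '[[0.0005,0.0005,0.002,0,0,0,-1],[0.001,0.001,0.005,0,0,0,-1],[0.001,0.001,0.005,0,0,0,-1]]' ; python3 -c "
from h import *
s=read_state();print(s['contact_force'],s['wrist_torque'])"
```

```text
clock: 10.02
position: [511.9, 207.8, 266.3]
ee_rot: [0.097, 0.989, -0.113, -0.011]
contact_force: [-0.3, -0.2, -3.2]
gripper_width: 32.1
grasp_force: 60.4
clock: 10.4
position: [511.9, 207.8, 262.0]
ee_rot: [0.097, 0.989, -0.113, -0.011]
contact_force: [-0.1, -0.5, -3.3]
gripper_width: 32.6
grasp_force: 60.4
clock: 10.78
position: [510.9, 207.9, 256.9]
ee_rot: [0.097, 0.989, -0.113, -0.011]
contact_force: [0.3, -0.1, -2.1]
gripper_width: 32.1
grasp_force: 60.4
[ 0.30774167 -0.09323732 -2.136319  ] [ 0.62264413 -0.17784621  0.01477746]
```

```bash
python3 -m handwheel '[[0.0005,0.0005,0.002,0,0,0,-1],[0.001,0.001,0.004,0,0,0,-1],[0.001,0.001,0.004,0,0,0,-1],[0.001,0.001,0.004,0,0,0,-1]]';  python3 -m handwheel '[[0.0005,0.0005,0.002,0,0,0,-1],[0.001,0.001,0.004,0,0,0,-1],[0.001,0.001,0.004,0,0,0,-1],[0.001,0.001,0.004,0,0,0,-1]]' ; python3 - <<'E'
from h import *
a=[]
for i in range(4):
    st=read_state(); im,d=get_image("wrist"); a.append(np.r_[st["contact_force"],st["wrist_torque"]])
np.savez("w5.npz",im=im,d=d,p=st["position"],q=st["ee_rot"]);print(np.mean(a,0).round(3),np.std(a,0).round(2))
E
python3 rel.py w5.npz
```

```text
clock: 11.28
position: [509.9, 208.1, 253.0]
ee_rot: [0.097, 0.989, -0.113, -0.011]
contact_force: [-0.9, -0.7, -2.8]
gripper_width: 32.1
grasp_force: 60.4
clock: 11.78
position: [509.0, 208.4, 248.9]
ee_rot: [0.097, 0.989, -0.113, -0.011]
contact_force: [-0.4, 0.2, -1.9]
gripper_width: 32.1
grasp_force: 60.4
[-0.334 -0.684 -1.971  0.372 -0.069 -0.003] [0.15 0.52 0.32 0.04 0.01 0.04]
rod px 3404 min x world [457.5 222.8 295.4]
 x 460 tool [ 45.9  -5.  -51.1] world [465.3 223.7 299.9] 1065
 x 475 tool [ 26.6  -4.5 -47.5] world [484.  220.3 296.3] 991
 x 490 tool [ 12.5  -3.9 -44.3] world [497.8 217.1 293. ] 481
 x 505 tool [  1.5  -3.  -42.3] world [508.6 215.5 290.9] 236
 x 520 tool [-17.5  -2.9 -39.2] world [527.3 210.9 287.7] 384
 x 535 tool [-26.5  -0.5 -37.2] world [536.2 211.1 285.3] 38
 wire z -52 467 [ -4.5 -12.3 -49.1] [  6.5  17.1 -44. ] [ -0.7  -0.6 -46.2]
 wire z -44 530 [ -7.8 -17.5 -44. ] [  7.7  17.4 -36. ] [  0.2   2.9 -39.8]
 wire z -36 211 [ -6.6 -17.  -36. ] [  7.7  15.8 -28. ] [  0.6  -0.3 -32.3]
 wire z -28 173 [ -1.6 -17.  -28. ] [  7.9  15.5 -20.1] [  0.8  -1.  -24.1]
 wire z -20 144 [ -1.5 -16.9 -20. ] [  8.   15.4 -12. ] [  0.9  -0.1 -16. ]
 wire z -12 76 [ -0.8 -17.  -12. ] [ 7.6 15.4 -4. ] [ 0.7  5.1 -8. ]
 wire z -4 84 [ -2.3 -16.8  -4. ] [ 7.  15.4  3.9] [ 0.  10.6  0.5]
 wire z 4 56 [-2.5  3.9  4. ] [ 1.4 11.2  9.9] [-0.1  6.7  6.8]
```

```bash
python3 -m handwheel '[[0.0005,0.0005,0.002,0,0,0,-1],[0.001,0.001,0.004,0,0,0,-1],[0.001,0.0015,0.006,0,0,0,-1],[0.001,0.002,0.008,0,0,0,-1],[0.001,0.002,0.008,0,0,0,-1],[0.001,0.002,0.008,0,0,0,-1]]'; cat > f.py <<'E'
from h import *
a=[]
for i in range(5):
    st=read_state(); im,d=get_image("wrist"); a.append(np.r_[st["contact_force"],st["wrist_torque"]])
np.savez("wf.npz",im=im,d=d,p=st["position"],q=st["ee_rot"]);print(np.mean(a,0).round(3),np.std(a,0).round(2))
E
python3 f.py; python3 -m handwheel '[[0,0.0005,0.002,0,0,0,-1],[0.0005,0.001,0.004,0,0,0,-1],[0.0005,0.001,0.004,0,0,0,-1],[0.0005,0.001,0.004,0,0,0,-1]]'; python3 f.py; python3 rel.py wf.npz | grep world
```

```text
clock: 12.72
position: [507.9, 208.7, 240.6]
ee_rot: [0.097, 0.989, -0.113, -0.011]
contact_force: [-1.4, -0.7, -0.7]
gripper_width: 31.7
grasp_force: 60.6
[-1.218 -0.817 -0.736  0.304  0.258 -0.075] [0.39 0.19 0.26 0.02 0.05 0.04]
clock: 13.48
position: [507.8, 209.0, 236.5]
ee_rot: [0.097, 0.989, -0.113, -0.011]
contact_force: [0.3, -0.9, -0.4]
gripper_width: 32.2
grasp_force: 60.6
[ 0.058 -1.152 -0.63   0.213 -0.155  0.036] [0.33 0.16 0.23 0.03 0.08 0.02]
rod px 306 min x world [457.5 221.6 283. ]
 x 460 tool [ 47.   -5.8 -47.1] world [462.6 222.9 283.6] 224
 x 475 tool [ 24.9  -6.1 -46.5] world [484.1 218.1 283.2] 46
 x 490 tool [  9.5   0.1 -73.8] world [501.7 227.2 308.4] 1
 x 505 tool [ -3.4  -4.4 -47. ] world [512.3 214.5 283.4] 2
```

```bash
python3 -m handwheel '[[0,-0.0005,0.0005,0,0,0,-1],[0,-0.0012,0.001,0,0,0,-1],[0,-0.0012,0.001,0,0,0,-1],[0,-0.0012,0.001,0,0,0,-1]]'; python3 f.py;python3 -m handwheel '[[0,0,0.001,0,0,0,-1],[0,0,0.002,0,0,0,-1],[0,0,0.002,0,0,0,-1],[0,0,0.002,0,0,0,-1]]'; python3 f.py; python3 -c "
from h import *
D=np.load('wf.npz');b,_=get_image('scene')
cv2.imwrite('pics/m6.png',np.hstack([cv2.resize(D['im'][200:350,160:360],(400,300)),cv2.resize(b[150:300,240:440],(400,300))]))"
```

```text
clock: 14.22
position: [507.5, 207.9, 235.8]
ee_rot: [0.097, 0.989, -0.112, -0.011]
contact_force: [0.6, 1.2, -0.7]
gripper_width: 31.7
grasp_force: 60.6
[ 0.772  1.538 -0.208  0.882 -0.314  0.021] [0.22 0.43 0.4  0.04 0.05 0.03]
clock: 14.98
position: [507.1, 207.1, 233.8]
ee_rot: [0.097, 0.989, -0.113, -0.011]
contact_force: [1.0, 1.7, -1.0]
gripper_width: 32.1
grasp_force: 60.6
[ 0.287  1.36  -0.775  0.818 -0.155 -0.004] [0.46 0.22 0.2  0.01 0.02 0.03]
```

View pics/m6.png

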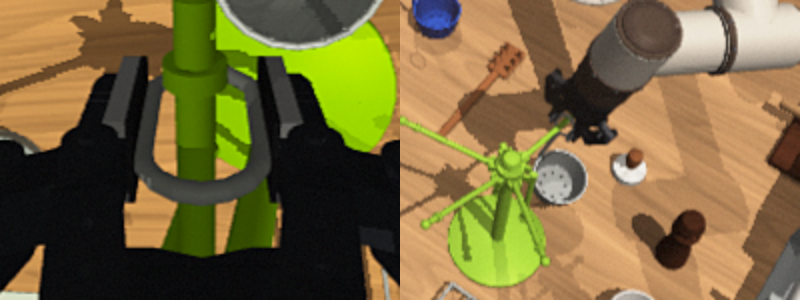

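```bash
python3 rel.py wf.npz; python3 -m handwheel '[[0,0.0004,0,0,0,0,-1],[0,0.0007,0,0,0,0,-1],[0,0.0007,0,0,0,0,-1],[0,0.0007,0,0,0,0,-1]]'; python3 f.py
```

```text
wire z -52 459 [ -3.6 -11.9 -48.8] [  3.3  16.9 -44. ] [ -0.7  -0.6 -46.2]
 wire z -44 531 [ -7.9 -17.5 -44. ] [  7.9  17.2 -36. ] [  0.2   2.9 -39.9]
 wire z -36 202 [ -6.1 -16.9 -36. ] [  7.9  15.5 -28. ] [  0.6  -0.4 -32.4]
 wire z -28 168 [ -1.4 -16.9 -28. ] [  7.9  15.5 -20.1] [  0.8  -0.2 -24.4]
 wire z -20 146 [ -1.7 -16.9 -20. ] [  7.7  15.4 -12. ] [  0.8  -1.  -16.1]
 wire z -12 112 [ -1.6 -17.  -12. ] [ 7.5 15.4 -4. ] [ 0.6 -1.6 -8.1]
 wire z -4 131 [ -3.2 -17.   -3.8] [ 6.2 15.4  4. ] [ 0.   2.2 -0.1]
 wire z 4 16 [-2.1  7.5  4. ] [ 1.1 10.5  9.3] [0.1 8.2 5.6]
clock: 15.78
position: [507.1, 207.4, 233.6]
ee_rot: [0.097, 0.989, -0.113, -0.011]
contact_force: [0.0, -1.4, -0.7]
gripper_width: 32.4
grasp_force: 60.6
[ 1.98e-01 -1.68e+00 -4.37e-01  7.10e-02 -6.90e-02  1.00e-03] [0.4  0.38 0.6  0.05 0.02 0.02]
```

```bash
sed -i 's/(W\[:,2\]>283)/(W[:,2]>255)\&(abs(P[:,1])<12)/' rel.py; python3 -m handwheel '[[0,-0.0003,0,0,0,0,-1],[0,-0.0003,0,0,0,0,-1],[0,-0.0003,0,0,0,0,-1]]'; python3 f.py; python3 rel.py wf.npz|grep -v wire
```

```text
clock: 16.4
position: [507.2, 207.6, 233.7]
ee_rot: [0.097, 0.989, -0.113, -0.011]
contact_force: [-0.6, -1.1, -0.4]
gripper_width: 31.9
grasp_force: 60.6
[-0.88  -1.354 -0.421  0.172  0.029 -0.011] [0.47 0.48 0.16 0.03 0.01 0.01]
rod px 3398 min x world [455.4 223.3 274.5]
 x 460 tool [ 44.1  -2.4 -44.3] world [465.6 223.5 277.5] 900
 x 475 tool [ 26.9  -2.5 -43.6] world [482.4 220.2 276.8] 899
 x 490 tool [ 11.7  -2.3 -42.7] world [497.1 217.  276. ] 589
 x 505 tool [ -0.4  -2.3 -42.4] world [509.6 214.4 275.7] 300
 x 520 tool [-17.3  -2.3 -41.9] world [525.5 211.4 275.1] 337
```

```bash
sed -i 's/range(5)/range(10)/' f.py; python3 -m handwheel '[[0,-0.0002,0.001,0,0,0,-1],[0,0,0.0025,0,0,0,-1],[0,0,0.0025,0,0,0,-1],[0,0,0.0025,0,0,0,-1],[0,0,0.0025,0,0,0,-1]]'; python3 f.py; python3 rel.py wf.npz|grep -v wire
```

```text
clock: 17.27
position: [507.2, 207.3, 231.3]
ee_rot: [0.097, 0.989, -0.112, -0.011]
contact_force: [-1.4, 1.9, -0.8]
gripper_width: 32.2
grasp_force: 60.7
[-1.249  1.857 -0.286  0.905  0.207 -0.076] [0.4  0.52 0.52 0.03 0.03 0.03]
rod px 3383 min x world [455.3 222.4 270.5]
 x 460 tool [ 44.1  -1.7 -43.4] world [465.6 223.3 274.1] 884
 x 475 tool [ 27.   -2.1 -43.1] world [482.4 220.2 273.8] 904
 x 490 tool [ 11.7  -1.8 -42.5] world [497.2 217.  273.3] 582
 x 505 tool [ -0.7  -1.9 -42.5] world [509.9 214.  273.3] 309
 x 520 tool [-17.   -1.9 -42.4] world [525.2 211.5 273.1] 337
```

```bash
python3 -m handwheel '[[0.0003,0.0005,0.001,0,0,0,-1],[0.0003,0.0008,0.0025,0,0,0,-1],[0.0003,0.0008,0.0025,0,0,0,-1],[0.0003,0.0008,0.0025,0,0,0,-1],[0.0003,0.0008,0.0025,0,0,0,-1]]'; python3 f.py; python3 rel.py wf.npz|grep -v wire|sed -n '2p;6p'
```

```text
clock: 18.4
position: [507.0, 207.2, 228.7]
ee_rot: [0.097, 0.989, -0.113, -0.011]
contact_force: [0.9, 0.9, -0.6]
gripper_width: 32.3
grasp_force: 60.7
[ 0.858  0.473 -0.045  0.483 -0.233  0.023] [0.45 0.48 0.42 0.03 0.03 0.03]
 x 460 tool [ 43.7  -1.7 -42.3] world [465.7 223.4 270.3] 873
 x 520 tool [-16.7  -1.9 -42.7] world [524.8 211.7 270.8] 334
```

The arm is level and Fz is about 0, so the ladle's whole weight is on it. Releasing slowly.

```bash
python3 -m handwheel '[[0,0,0,0,0,0,-0.6],[0,0,0,0,0,0,-0.4],[0,0,0,0,0,0,-0.32],[0,0,0,0,0,0,-0.28],[0,0,0,0,0,0,-0.26],[0,0,0,0,0,0,-0.25],[0,0,0,0,0,0,-0.24],[0,0,0,0,0,0,-0.23],[0,0,0,0,0,0,-0.22],[0,0,0,0,0,0,-0.21]]'; python3 f.py;  python3 rel.py wf.npz|grep -v "z -[12]"
```

```text
clock: 20.15
position: [506.8, 207.2, 228.6]
ee_rot: [0.097, 0.989, -0.113, -0.011]
contact_force: [0.5, 0.2, -0.2]
gripper_width: 33.7
grasp_force: 5.4
[ 0.603  0.297 -0.195  0.398 -0.27   0.023] [0.48 0.59 0.5  0.03 0.02 0.02]
rod px 3371 min x world [455.3 223.  268.3]
 x 460 tool [ 43.8  -1.7 -42.8] world [465.6 223.4 270.8] 864
 x 475 tool [ 26.6  -2.2 -42.6] world [482.4 220.1 270.8] 900
 x 490 tool [ 11.3  -2.2 -42.4] world [497.1 217.  270.6] 607
 x 505 tool [ -1.2  -1.9 -42.8] world [510.5 214.  271. ] 314
 x 520 tool [-16.8  -1.9 -42.9] world [524.7 211.8 271.1] 327
 wire z -52 487 [ -4.  -12.  -48.9] [  1.4  10.9 -44. ] [ -0.8  -0.5 -46.3]
 wire z -44 400 [ -8.  -17.5 -44. ] [  7.3  17.5 -36.1] [ -0.1   2.5 -40. ]
 wire z -36 238 [ -7.  -17.5 -36. ] [  7.6  16.3 -28.2] [  0.    1.6 -32.2]
 wire z -4 126 [ -2.9 -17.5  -4. ] [ 1.2 16.1  4. ] [-0.2  2.9 -0.2]
 wire z 4 13 [-0.9  7.5  4.2] [ 0.7 10.   7.4] [0.3 8.4 5.8]
```

```bash
python3 -m handwheel '[[0,0,0,0,0,0,-0.205],[0,0,0,0,0,0,-0.2],[0,0,0,0,0,0,-0.195],[0,0,0,0,0,0,-0.19],[0,0,0,0,0,0,-0.185],[0,0,0,0,0,0,-0.18],[0,0,0,0,0,0,-0.175],[0,0,0,0,0,0,-0.17],[0,0,0,0,0,0,-0.165],[0,0,0,0,0,0,-0.16]]'; python3 f.py;  python3 rel.py wf.npz|grep -v "z -[12]"
```

```text
clock: 21.9
position: [506.9, 207.3, 228.7]
ee_rot: [0.097, 0.989, -0.113, -0.011]
contact_force: [0.9, 0.7, -0.4]
gripper_width: 35.9
grasp_force: 0.0
[ 0.143  0.13   0.054  0.435 -0.108  0.009] [0.38 0.4  0.46 0.03 0.03 0.03]
rod px 3356 min x world [455.3 224.  270.7]
 x 460 tool [ 43.7  -1.7 -43.5] world [465.7 223.4 271.7] 888
 x 475 tool [ 26.7  -2.2 -43.6] world [482.3 220.2 271.7] 904
 x 490 tool [ 11.2  -2.2 -43.3] world [497.3 217.  271.5] 588
 x 505 tool [ -0.9  -2.3 -43.5] world [509.9 214.1 271.7] 313
 x 520 tool [-16.3  -2.3 -43.6] world [524.3 211.8 271.7] 295
 wire z -52 548 [ -3.6 -13.3 -50.1] [  1.4  10.9 -44. ] [ -0.8  -0.9 -46.8]
 wire z -44 310 [ -5.1 -16.9 -44. ] [  7.3  17.5 -36. ] [ -0.1   0.3 -40.3]
 wire z -36 216 [ -5.5 -17.5 -36. ] [  7.6  17.4 -28. ] [  0.2   1.8 -32.2]
 wire z -4 117 [ -5.4 -16.5  -3.9] [ 1.1 17.2  3.9] [-0.6  4.6 -0.4]
 wire z 4 11 [-1.4  7.5  4.3] [ 0.4 10.   7.4] [-0.2  8.4  5.6]
```

```bash
python3 -m handwheel '[[0,0,0,0,0,0,-0.15],[0,0,0,0,0,0,-0.14],[0,0,0,0,0,0,-0.13],[0,0,0,0,0,0,-0.12],[0,0,0,0,0,0,-0.11],[0,0,0,0,0,0,-0.1],[0,0,0,0,0,0,-0.08],[0,0,0,0,0,0,-0.06],[0,0,0,0,0,0,-0.03],[0,0,0,0,0,0,0]]';  python3 f.py;  python3 rel.py wf.npz|grep -v "z -[12]"; python3 -c "
from h import *
D=np.load('wf.npz');b,_=get_image('scene')
cv2.imwrite('pics/m7.png',np.hstack([cv2.resize(D['im'][200:350,160:360],(400,300)),cv2.resize(b[150:300,240:440],(400,300))]))"
```

```text
clock: 23.65
position: [506.9, 207.2, 228.6]
ee_rot: [0.097, 0.989, -0.113, -0.011]
contact_force: [-0.1, -0.4, -0.1]
gripper_width: 42.9
grasp_force: 0.0
[ 0.087  0.153 -0.034  0.447 -0.089 -0.005] [0.46 0.59 0.37 0.03 0.02 0.03]
rod px 3360 min x world [455.3 222.6 270. ]
 x 460 tool [ 43.7  -2.  -43.6] world [465.7 223.4 271.6] 885
 x 475 tool [ 26.6  -2.2 -43.4] world [482.3 220.2 271.6] 908
 x 490 tool [ 11.   -2.2 -43.2] world [497.6 217.  271.5] 583
 x 505 tool [ -1.   -2.1 -43.4] world [510.2 214.  271.5] 314
 x 520 tool [-16.3  -2.3 -43.5] world [524.3 211.8 271.7] 298
 wire z -52 546 [ -4.  -13.2 -49.9] [  1.7  10.9 -44. ] [ -0.8  -0.7 -46.7]
 wire z -44 285 [ -3.2 -16.3 -44. ] [  1.2  14.9 -36.1] [ -0.3  -1.  -40.5]
 wire z -36 178 [ -2.2 -17.  -36. ] [  1.3  15.8 -28. ] [ -0.    0.2 -32.1]
 wire z -4 114 [ -2.7 -16.3  -3.9] [ 0.8 16.   3.5] [-0.5  3.1 -0.4]
 wire z 4 14 [-1.9  7.5  4.1] [ 0.7 10.   6.5] [-0.1  8.4  5.2]
```

View pics/m7.png

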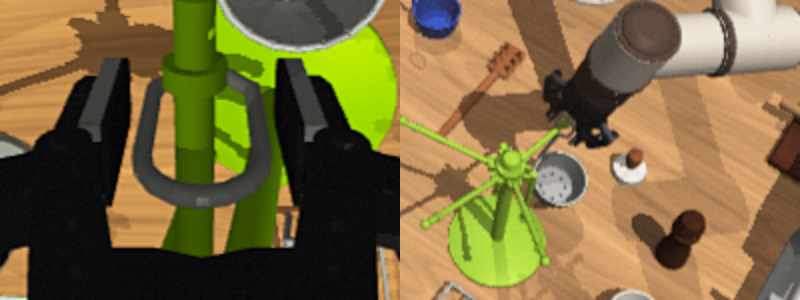

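The ladle hangs free on the rod, inside the collar, with both pads clear. Opening fully and retracting along the fingers.

```bash
python3 -m handwheel '[[0,0,0,0,0,0,0.15],[0,0,0,0,0,0,0.35],[0,0,0,0,0,0,0.55],[0,0,-0.005,0,0,0,0.55],[0,0,-0.02,0,0,0,0.55],[0,0,-0.045,0,0,0,0.55],[0,0,-0.075,0,0,0,0.55],[0,0,-0.105,0,0,0,0.55],[0,0,-0.13,0,0,0,0.55],[0,0,-0.14,0,0,0,0.55]]'; python3 -m handwheel '[[0.02,0,-0.02,0,0,0,0.55],[0.05,0,-0.04,0,0,0,0.55],[0.08,0,-0.04,0,0,0,0.55],[0.1,0,-0.04,0,0,0,0.55],[0.1,0,-0.04,0,0,0,0.55],[0.1,0,-0.04,0,0,0,0.55],[0.1,0,-0.04,0,0,0,0.55],[0.1,0,-0.04,0,0,0,0.55]]'
python3 - <<'E'
from h import *
b,d1=get_image('scene'); 
for i in range(6): get_image("top")
b2,d2=get_image('scene'); print("scene diff",np.abs(b[150:300,240:400].astype(int)-b2[150:300,240:400]).max())
w,_=get_image("wrist")
cv2.imwrite('pics/m8.png',np.hstack([cv2.resize(w,(400,300)),cv2.resize(b2[150:300,240:440],(400,300))]))
E
```

```text
clock: 25.45
position: [513.5, 238.8, 367.5]
ee_rot: [0.097, 0.989, -0.111, -0.01]
contact_force: [-0.5, 0.2, -0.4]
gripper_width: 66.1
grasp_force: 0.0
clock: 26.45
position: [417.2, 266.3, 403.6]
ee_rot: [0.098, 0.989, -0.113, -0.011]
contact_force: [-1.0, 0.2, 0.4]
gripper_width: 66.2
grasp_force: 0.0
scene diff 77
```

View pics/m8.png

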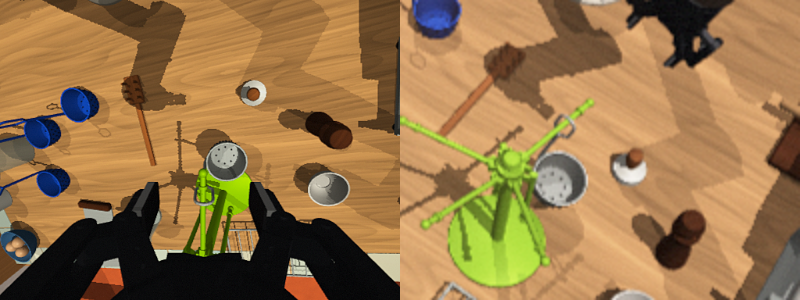

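The ladle hangs on the wanted arm inside the collar, and nothing else has moved. I'll wait briefly, check it is still, and hand in.

```bash
python3 -m handwheel '[[0,0,0,0,0,0,0.55],[0,0,0,0,0,0,0.55],[0,0,0,0,0,0,0.55],[0,0,0,0,0,0,0.55],[0,0,0,0,0,0,0.55],[0,0,0,0,0,0,0.55],[0,0,0,0,0,0,0.55],[0,0,0,0,0,0,0.55],[0,0,0,0,0,0,0.55],[0,0,0,0,0,0,0.55]]' | head -1
python3 - <<'E'
from h import *
L=[]
for i in range(6): L.append(get_image("scene")[0][150:300,240:360].astype(int))
for i in range(1,6):
    d=np.abs(L[i]-L[0]).max(2); print((d>25).sum(),np.argwhere(d>25).mean(0) if (d>25).any() else "")
E
```

```text
clock: 28.15
0 
0 
0 
0 
0
```

```bash
python3 -c "
from bench import job_done
print(job_done())"
```

```text
the job is handed in; nothing more can be done
None
```

The strainer ladle is hanging still on the wanted arm, between the collar and the column; the gripper is clear, nothing else looked disturbed, and I handed the job in at about 28 s.

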